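Set, lock and try the tool rest of a wood lathe

ROBOT

A 6-joint arm with a two-finger parallel gripper is mounted at the origin on the work surface. World frame = base frame: x ahead of the robot, y to its left, z up, the work surface at z = 0. Lengths are in m, angles in rad, forces in N, time in s.
With the tool pointing down it reaches from about 0.4 to 0.825 m from the base axis. Payload 7 kg.
Tool frame: the origin (TCP) lies between the finger pads, 19 mm behind the fingertips; this is the grasp point; z points along the fingers, y is the line along which they close (so a half turn about z gives the same grasp; the last joint's range is limited). The gripper opens to 88 mm and grips with 3 to 60 N. Pads are 19 mm wide; open, the fingers measure 130 mm over their backs; the gripper's body (78 mm by 193 mm) begins 47 mm behind the grasp point.
Start: joints at [1.555, 0.359, 0.012, 0, -1.224, -0.288], TCP at [0.202, 0.644, 0.245] pointing down, gripper open.
Joint ranges: [-3.07, 3.07], [-1.43, 2.12], [-1.02, 1.25], [-3.03, 1.67], [-3.05, -0], [-3.03, 3.03]. Speed limits (rad/s): [2.39, 2.39, 3.01, 3.14, 3.14, 3.14].

INTERFACE

Orientations are given as [roll, pitch, yaw] about the fixed x, y, z axes, in that order (R = Rz(yaw) Ry(pitch) Rx(roll)).
In Python, from station import arm gives the robot as it stands.
- The arm moves only by the shell command python3 nudge.py [FORCE], which reads ROWS from standard input. ROWS is a JSON list of rows, 1 to 20 of them, each an object with the fields aperture (the finger opening in m), d (a list: dx, dy, dz in m), rz (a turn about the tool's z in rad); a field left out counts as zero (the opening has to be given); each row is the pose to reach, as a shift and turn from the pose commanded when the command began, along the tool's axes at that moment; what a row does not reach only later rows make up. A row lasts 1/12 s, in which the tool goes at most 0.0417 m and 0.125 rad, less where a joint would pass 70% of its speed; a pose out of reach is approached as far as the arm can. The fingers move at their own pace and stop on an object; FORCE is the grip in N (left out, the last holds). Time passes only in rows, so rows that do not move let the fingers close. It prints the time, the measured TCP pose, the force, the opening and the grip force at its end. Input that does not fit is refused with a message, and nothing moves.
- arm.get_state(): the state, without advancing time (a new reading comes with each control period).
- arm.grab_frame(name): name is "side" or "top" or "wrist"; returns the picture (420x560x3 uint8, red, green, blue); there is no depth.
- arm.camera_params(name): a dict with "fx", "fy", "cx", "cy" (pixels), "T" (4x4, takes a point from camera to world coordinates); the wrist camera has in their place "hand_eye" (4x4, takes a point from camera to tool coordinates, whose origin is the TCP and whose axes are the flange's). Camera axes: x right, y down, z forward; pixel columns grow to the right and rows downward; lengths in m; the calibration is good to about 2 mm. A picture is of the moment at which its call begins: read the wrist's pose just before it. camera_params takes no time and is no camera call.
- arm.job_done(): hands the job in; it is judged then, once.
The state is a dict: "t": time; "q": joint angles; "qd": joint speeds; "joint_efforts": joint torques, N m; "eef_pos": TCP position; "ee_rot": TCP orientation; "force": force on the tool from outside, world axes, zero at the start; "moment": the same for the moment, N m; "width": finger opening in m; "gripper_force": force on a finger pad.
Only numpy, scipy, OpenCV 4.12 (cv2) and the standard library are available. Lean on these libraries where they do the work, as an engineer would, in place of code of your own. Each camera call takes 0.05 s, during which the arm holds its last target. There are 200 camera calls.

TASK

The lathe's tool rest stands askew with its clamp slack: swing its bar back parallel to the wooden blank without touching the blank. Then swing the clamp's ball lever over, away from you, until it bites, and lean on it with about 16 N at the ball (no more than 20 N) for a good second, so that it takes the load without turning. Last, check that it holds by pushing the long end of the bar towards the blank with about 8 N for a second, which must not shift it; let go and leave everything else where it is.

Things in the scene. Friction and masses are not known exactly. Their poses are not given: they have to be found in the camera images.
- lathe: Dark green benchtop wood lathe, fixed. Origin on the bench below the spindle axis, at the blank's free end; y along the spindle to the headstock (left), x away from the robot's side, z up. Bed 130 mm wide, top at 100 mm, y -310 to 370. Headstock 150 mm (x) wide, y 152 to 372, 362 mm high, lamp above. Tailstock from y = -169 rightwards, 271 mm high.
- blank_end (a point): Centre of the free end face of the dark wooden workpiece (blank) in the lathe, on the spindle axis, 235 mm above the bench; axes as the lathe's. The blank is a cylinder of 80 mm diameter from y = 0 to 70 mm; behind it the steel chuck, 80 mm across, to y = 128 mm.
- tool_rest: Grey steel bar on a 25 mm post that turns about its vertical axis. Origin on that axis at the bar's mid height, 221 mm up. Bar: y -35 (short end) to +110 mm (long end, headstock side), 12 mm thick (x -6 to +6), 22 mm high; bright rod on its top edge, to x +8, 3 mm proud. Parallel = its axes line up with the lathe's, 14 mm from the blank. Starts with the long end 0.4 to 0.9 rad towards the robot.
- rest_push (a point): Point on the bar's robot-side (-x) face at mid height, 95 mm along the long end from the post's axis (15 mm from the tip); axes as the tool rest. Clamp slack, the rest turns with under 1 N pushed here and stays where it is left; properly tight it holds over 12 N here, lightly nipped it slips at 4 to 6 N.
- banjo: Dark green casting that stands on the bed and carries the rest: slab 160 x 56 x 22 mm, round socket 50 mm across and 75 mm high for the rest's post. Origin at the slab's underside on the post's axis, 100 mm above the bench; axes as the lathe's. It does not move.
- clamp_pivot (a point): Point on the axis of the clamp screw, in the plane in which its lever's ball swings: 67 mm from the post's axis on the tailstock side, 140 mm above the bench. Axes as the lathe's; the screw's axis is y. Fixed.
- lever_ball (a point): Centre of the black ball (25 mm across) at the end of the clamp screw's 10 mm steel lever, 85 mm from clamp_pivot; z along the lever outwards, y along the screw's axis. At the start the lever leans 0.35 to 0.85 rad from upright towards the robot. It runs with a steady drag of 0.6 N m (7 N at the ball, square to the lever) and stays where it is left.
- clamp_lever: The lever with its ball; origin on the screw's axis, 22 mm from clamp_pivot towards the post, z along the lever. Tightens as its top swings away from the robot (lathe's +x). It bites after 0.3 to 0.5 rad, 0.05 to 0.35 rad short of upright, differently every time; from there its resistance climbs, 3 to 5 N m per rad (about 0.5 N per mm at the ball). Let go, it eases back about 0.05 rad.
- clamp_pad: Brass pad at the inner end of the clamp screw, hidden in the socket, that presses on the post: about 200 N for each N m at the lever above its drag of 0.6 N m, so 150 N for 16 N at the ball, of which about 115 N stay when the ball is let go.
- roughing_gouge: Bystander: woodturning gouge with a 240 mm light wooden handle, lying; origin under the joint of handle and blade, x along the 170 mm blade.
- skew_chisel: Bystander: woodturning chisel with a 210 mm darker wooden handle, lying; origin under the joint of handle and blade, x along the 170 mm blade.
- wax_tin: Bystander: round yellow tin with a red spot on its lid, 76 mm across, 34 mm high; origin centre of its underside.
- calipers: Bystander: pair of steel outside calipers lying flat, 140 x 80 x 12 mm; origin under the middle, x towards the tips.
- chuck_key: Bystander: small T-shaped key with a red cross handle, 90 x 90 mm, 14 mm high, lying; origin under its shank.
- spare_blank: Bystander: upright pale wooden cylinder, 68 mm across, 65 mm high; origin centre of its underside.
- drive_centre: Bystander: small steel turned part, 28 mm across, 45 mm high, standing on the lathe bed between tool rest and tailstock; origin centre of its underside.
- sanding_block: Bystander: yellow sanding block 70 x 100 x 26 mm lying on top of the headstock; origin centre of its underside.

How it is judged:
On the way, in this order (a step that is already met when the one before it is completed fails the run):
1. with the clamp still slack, the tool rest's bar stands parallel to the spindle within 0.09 rad, at rest (angle between the y axis of tool_rest and the y axis of lathe, either way round below 0.09 rad and angular speed of tool_rest below 0.05 rad/s and contact force between clamp_pad and tool_rest below 20 N), for 0.3 s.
2. the robot leans on the lever so that the screw clamps the post with 105 to 260 N (13.5 to 22 N at the ball), without turning, for 0.8 s (contact force between clamp_pad and tool_rest above 105 N and contact force between the fingers and clamp_lever above 8 N and angular speed of clamp_lever below 0.03 rad/s and angle between the y axis of tool_rest and the y axis of lathe, either way round below 0.09 rad), for 0.8 s.
3. the fingers push the bar near the end of its long side (TCP within 60 mm of rest_push) with more than 6 N for 0.5 s, and it does not turn (contact force between the fingers and tool_rest above 6 N and distance between the grasp point and rest_push below 0.06 m and angular speed of tool_rest below 0.05 rad/s and contact force between clamp_pad and tool_rest above 85 N), for 0.5 s.
At the end, for the whole second after the job is handed in: The tool rest's bar is parallel to the spindle within 0.09 rad and the screw clamps its post with more than 85 N; lever and rest are released and still (angle between the y axis of tool_rest and the y axis of lathe, either way round below 0.09 rad and contact force between clamp_pad and tool_rest above 85 N and angular speed of tool_rest below 0.05 rad/s and angular speed of clamp_lever below 0.03 rad/s); the robot touches nothing.
It fails at once if the clamp is overtightened (more than 260 N on the post, 22 N at the ball) (contact force between clamp_pad and tool_rest above 260 N).
It fails at once if the tool rest is pushed into the blank or the chuck (contact force between tool_rest and lathe above 1 N).
It fails at once if a bystander is moved by more than 15 mm (distance of any of roughing_gouge, skew_chisel, wax_tin, calipers, chuck_key, spare_blank, drive_centre, sanding_block from where it was at the start of the episode above 0.015 m).
It also fails if it takes over 72 s, if anything falls off the work surface, if the arm or the gripper's body presses on something with over 40 N, if the wrist force passes 120 N, or if a joint passes its speed limit or range.

## Working session

There is one attempt and no reset: what is moved stays moved. The work goes in short steps, Python scripts to look and compute and a shell command to move; the robot and the scene stay as the last step left them, time stands still between calls to the robot, and variables do not carry over. Pictures are saved under pics/ and viewed, at most 10 in all, crops included, and the job is handed in when it is done.

```bash
ls; mkdir -p pics
python3 - <<'E'
from station import arm
import cv2,numpy as np
for n in ("side","top"):
    f=arm.grab_frame(n); cv2.imwrite(f"pics/{n}0.png",f[:,:,::-1]); p=arm.camera_params(n); print(n,p["fx"],p["fy"],p["cx"],p["cy"],np.round(p["T"],4).tolist())
p=arm.camera_params("wrist");print({k:np.round(v,4).tolist() for k,v in p.items()})
print(arm.get_state())
E
```

```text
nudge.py
pics
station.py
side 415.1278972845636 415.1278972845636 279.7987011826307 215.44272099927954 [[0.7277, -0.3559, 0.5863, -0.1979], [-0.6858, -0.3911, 0.6137, -0.7119], [0.0109, -0.8487, -0.5287, 0.815], [0.0, 0.0, 0.0, 1.0]]
top 463.9674055821399 463.9674055821399 282.33954792795043 218.51881137780344 [[-0.0214, -0.9881, 0.1525, 0.2822], [-0.9996, 0.0179, -0.0238, -0.0082], [0.0208, -0.153, -0.988, 1.4554], [0.0, 0.0, 0.0, 1.0]]
{'fx': 291.5454, 'fy': 291.5454, 'cx': 272.3316, 'cy': 206.4412, 'hand_eye': [[-0.0015, -0.9675, -0.2528, 0.0676], [1.0, -0.0015, -0.0002, 0.0009], [-0.0002, -0.2528, 0.9675, -0.1385], [0.0, 0.0, 0.0, 1.0]]}
{'t': 0.1, 'q': array([ 1.55513116e+00,  3.59289563e-01,  1.11462515e-02, -2.98161083e-04,
       -1.22410557e+00, -2.88113395e-01]), 'qd': array([-0.00094057, -0.00050346,  0.00218588,  0.00104709,  0.00266679,
       -0.0002176 ]), 'joint_efforts': array([-1.74645062e-03, -5.84163702e+01,  2.93747020e+01,  7.01543212e+00,
        1.01817143e-02, -5.15695569e-05]), 'eef_pos': array([0.20180715, 0.64369216, 0.24453301]), 'ee_rot': array([ 3.14012032e+00, -1.44015790e-04, -3.03879974e-01]), 'force': array([-0.21525199, -0.05838405, -0.55468301]), 'moment': array([0.05323979, 0.0231558 , 0.05624445]), 'gripper_force': 0.0, 'width': 0.08737213150917865}
```

View pics/side0.png

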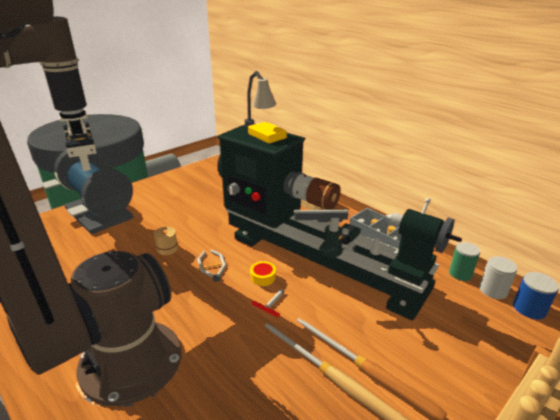

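View pics/top0.png

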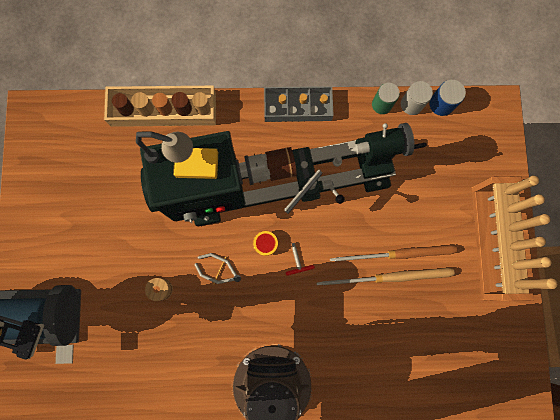

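Side: lathe from (225,130) to (445,310), bar near (320,213), blank near (320,190). Top: bar from (288,210) to (321,171), ball near (339,198), blank near (282,163). I'll enlarge both.

Run:
```python
import cv2,numpy as np
a=cv2.imread("pics/side0.png")[165:265,270:400]; b=cv2.imread("pics/top0.png")[120:220,230:360]
c=np.vstack([cv2.resize(x,None,fx=6,fy=6,interpolation=cv2.INTER_CUBIC)[:] for x in (a,)])
cv2.imwrite("pics/sc.png",c);cv2.imwrite("pics/tc.png",cv2.resize(b,None,fx=6,fy=6,interpolation=cv2.INTER_CUBIC))
```

```text
(no output)
```

View pics/sc.png

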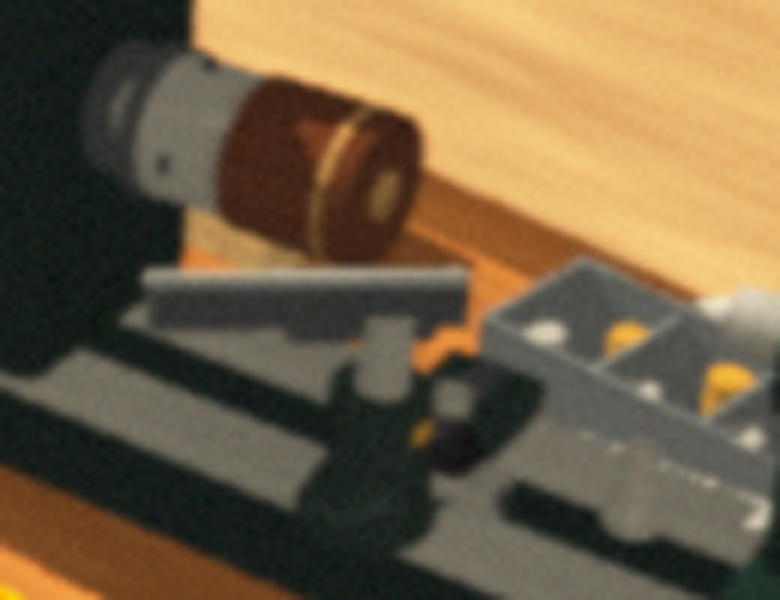

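View pics/tc.png

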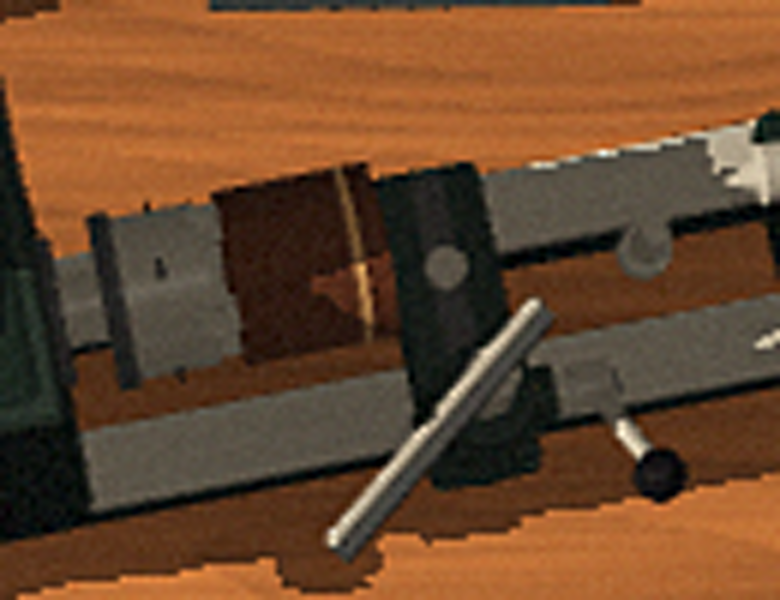

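Side crop: ball (455,447), rod ends (145,275)/(467,272), face centre (385,195). Top crop: rod ends (334,545)/(540,307), ball (660,474), blank far edge (215,195)→(370,165), near edge (245,360)→(408,330). Bed front edge is about (90,512)→(780,383).

```bash
cat > h.py <<'E'
import numpy as np
from station import arm
P={n:arm.camera_params(n) for n in("side","top")}
def ray(n,u,v):
    p=P[n]; T=np.array(p["T"]); d=T[:3,:3]@[(u-p["cx"])/p["fx"],(v-p["cy"])/p["fy"],1]; return T[:3,3],d/np.linalg.norm(d)
def plane(n,u,v,z): o,d=ray(n,u,v); return o+d*(z-o[2])/d[2]
def tri(a,b):
    (o,d),(p,e)=ray("side",*a),ray("top",*b)
    s=np.linalg.lstsq(np.c_[d,-e],p-o,rcond=None)[0]; x,y=o+d*s[0],p+e*s[1]; return (x+y)/2,np.linalg.norm(x-y)
def sc(X,Y): return ((X+.5)/6-.5+270,(Y+.5)/6-.5+165)
def tc(X,Y): return ((X+.5)/6-.5+230,(Y+.5)/6-.5+120)
def px(n,pt):
    p=P[n];T=np.linalg.inv(p["T"]);c=T[:3,:3]@np.array(pt)+T[:3,3];return (p["cx"]+p["fx"]*c[0]/c[2],p["cy"]+p["fy"]*c[1]/c[2])
E
python3 - <<'E'
from h import *
np.set_printoptions(precision=4,suppress=True)
print("ball",tri(sc(455,447),tc(660,474)))
L=tri(sc(148,273),tc(334,545));S=tri(sc(467,270),tc(542,307));print("rod",L,S)
d=L[0]-S[0];print(np.linalg.norm(d),"bar ang",np.arctan2(-d[0],d[1]))
for z,a,b in((.235,(215,195),(370,165)),(.235,(245,360),(408,330)),(.1,(90,512),(780,383)),(.1,(485,178),(720,130))):
    p,q=plane("top",*tc(*a),z),plane("top",*tc(*b),z); e=p-q; print(p,q,"yaw",np.arctan2(-e[0],e[1]))
print("face",tri(sc(385,195),tc(389,248)))
E
```

```text
ball (array([ 0.5283, -0.1973,  0.2019]), np.float64(0.000678446758648666))
rod (array([ 0.4922, -0.0458,  0.2357]), np.float64(4.887449936792366e-05)) (array([ 0.5992, -0.142 ,  0.2368]), np.float64(2.5499279009543165e-05))
0.14394247396311166 bar ang 0.8385051404532722
[0.6543 0.0045 0.235 ] [ 0.6673 -0.0661  0.235 ] yaw 0.1827278842822318
[ 0.5774 -0.0077  0.235 ] [ 0.59   -0.0814  0.235 ] yaw 0.17018636392955622
[0.5343 0.0702 0.1   ] [ 0.5939 -0.2751  0.1   ] yaw 0.1708642161133554
[ 0.7023 -0.1305  0.1   ] [ 0.7257 -0.2507  0.1   ] yaw 0.19262996403674656
face (array([ 0.6266, -0.0726,  0.2365]), np.float64(0.0032411716541708045))
```

```bash
cat >> h.py <<'E'
YAW=.175; EX=np.array([np.cos(YAW),np.sin(YAW),0]); EY=np.array([-np.sin(YAW),np.cos(YAW),0]); POST=np.array([.573,-.121,0])
def rest(x,y,z): return POST+x*EX+y*EY+[0,0,z]
def rel(p):
    d=np.array(p)-POST; return np.round([d@EX,d@EY,d[2]],4)
def to(p):
    s=arm.get_state(); y=s["ee_rot"][2]; d=np.array(p)-s["eef_pos"]; c,n=np.cos(y),np.sin(y)
    print("tool shift",np.round([d@[c,n,0],d@[n,-c,0],-d[2]],4),"turn",round(y-YAW,3))
E
echo '[{"aperture":0,"d":[0.225,0.29,-0.03],"rz":-0.479},{"aperture":0,"d":[0.225,0.29,-0.03],"rz":-0.479},{"aperture":0,"d":[0.225,0.29,-0.03],"rz":-0.479},{"aperture":0,"d":[0.225,0.29,-0.03],"rz":-0.479},{"aperture":0,"d":[0.225,0.29,-0.03],"rz":-0.479},{"aperture":0,"d":[0.225,0.29,-0.03],"rz":-0.479},{"aperture":0,"d":[0.225,0.29,-0.03],"rz":-0.479},{"aperture":0,"d":[0.225,0.29,-0.03],"rz":-0.479},{"aperture":0,"d":[0.225,0.29,-0.03],"rz":-0.479},{"aperture":0,"d":[0.225,0.29,-0.03],"rz":-0.479}]' | python3 nudge.py 10
python3 -c "
from h import *
to(rest(-.115,.075,.26))"
```

```text
t: 0.93
eef_pos: [0.3305, 0.2953, 0.2761]
ee_rot: [-3.141, -0.0, 0.173]
force: [-1.2, 0.2, -0.6]
width: 0.0263
gripper_force: 0.0
tool shift [0.0522 0.3771 0.0161] turn -0.002
```

```bash
echo '[{"aperture":0,"d":[0.052,0.377,0.016]},{"aperture":0,"d":[0.052,0.377,0.016]},{"aperture":0,"d":[0.052,0.377,0.016]},{"aperture":0,"d":[0.052,0.377,0.016]},{"aperture":0,"d":[0.052,0.377,0.016]},{"aperture":0,"d":[0.052,0.377,0.016]},{"aperture":0,"d":[0.052,0.377,0.016]},{"aperture":0,"d":[0.052,0.377,0.016]},{"aperture":0,"d":[0.052,0.377,0.016]},{"aperture":0,"d":[0.052,0.377,0.016]},{"aperture":0,"d":[0.052,0.377,0.016]},{"aperture":0,"d":[0.052,0.377,0.016]}]' | python3 nudge.py
python3 -c "
from h import *
import cv2
s=arm.get_state();print(rel(s['eef_pos']));to(rest(-.115,.075,.232));to(rest(-.0155,.075,.232))
cv2.imwrite('pics/w1.png',arm.grab_frame('wrist')[:,:,::-1])"
```

```text
t: 1.93
eef_pos: [0.4465, -0.0627, 0.2589]
ee_rot: [-3.141, 0.001, 0.173]
force: [0.4, -0.1, -0.3]
width: 0.0006
gripper_force: 0.0
[-0.1144  0.0794  0.2589]
tool shift [-0.0006  0.0044  0.0269] turn -0.002
tool shift [0.0989 0.0042 0.0269] turn -0.002
```

View pics/w1.png

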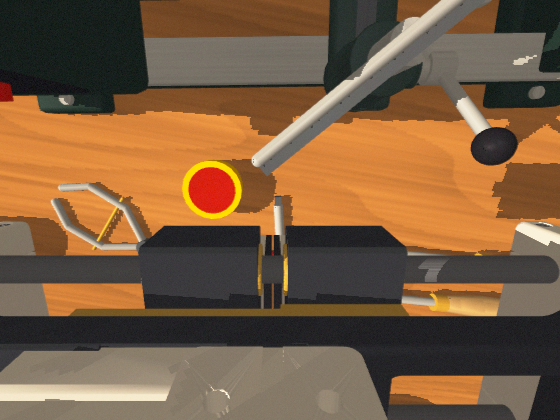

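Wrist view: bar tip at (262,165), ball at (494,146), tin (212,190) below, and the bed's edge level, so yaw is right. The black finger blocks look wide (140–405), so I'll check their real shape in the side view.

Run:
```python
from h import *
import cv2
a=arm.grab_frame("side");b=arm.grab_frame("top")
u,v=map(int,px("side",arm.get_state()["eef_pos"]));print(u,v,px("top",arm.get_state()["eef_pos"]))
r=cv2.resize(a[v-90:v+60,u-70:u+130],None,fx=4,fy=4,interpolation=cv2.INTER_CUBIC)
cv2.imwrite("pics/s1.png",r[:,:,::-1]); print(u-70,v-90)
```

```text
286 210 (np.float64(291.76903264526953), np.float64(226.0140194581597))
216 120
```

View pics/s1.png

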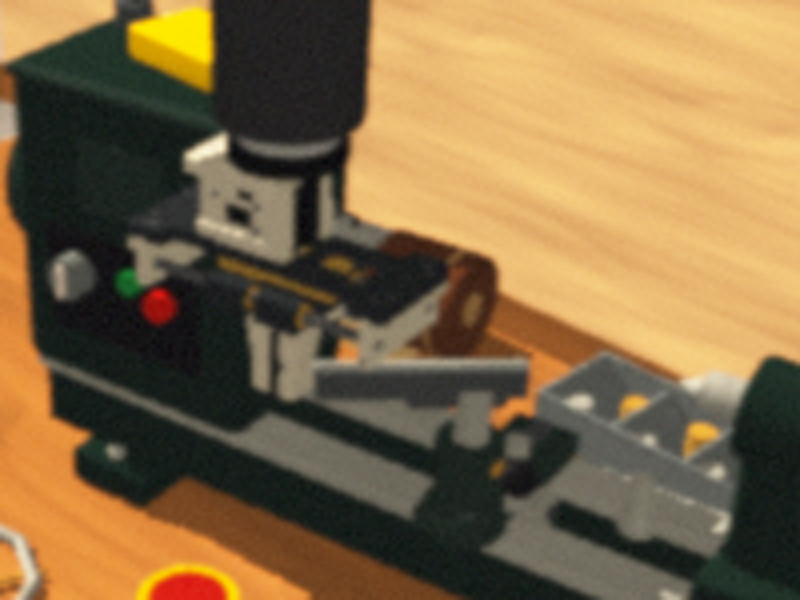

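The fingers themselves are narrow (beige, about 40 mm together at crop (280,360)); the blocks are carriers at body height, so it's clear to push. Descending, then pushing the bar slowly.

```bash
echo '[{"aperture":0,"d":[0,0.004,0.027]},{"aperture":0,"d":[0.015,0.004,0.027]},{"aperture":0,"d":[0.03,0.004,0.027]},{"aperture":0,"d":[0.04,0.004,0.027]},{"aperture":0,"d":[0.047,0.004,0.027]},{"aperture":0,"d":[0.054,0.004,0.027]},{"aperture":0,"d":[0.061,0.004,0.027]},{"aperture":0,"d":[0.068,0.004,0.027]},{"aperture":0,"d":[0.074,0.004,0.027]},{"aperture":0,"d":[0.08,0.004,0.027]},{"aperture":0,"d":[0.085,0.004,0.027]},{"aperture":0,"d":[0.09,0.004,0.027]},{"aperture":0,"d":[0.09,0.004,0.027]}]' | python3 nudge.py
python3 -c "
from h import *
import cv2
s=arm.get_state();print(rel(s['eef_pos']));to(rest(-.0155,.075,.232))
a=arm.grab_frame('wrist');b=arm.grab_frame('top')[130:210,240:350]
cv2.imwrite('pics/w2.png',np.hstack([a[:300,100:],cv2.resize(b,None,fx=3,fy=3.75)])[:,:,::-1])"
```

```text
t: 3.17
eef_pos: [0.5372, -0.0503, 0.2323]
ee_rot: [3.141, -0.001, 0.175]
force: [-1.1, 0.5, 0.1]
width: 0.0006
gripper_force: 0.0
[-0.0229  0.0758  0.2323]
tool shift [0.0074 0.0008 0.0003] turn 0.0
```

View pics/w2.png

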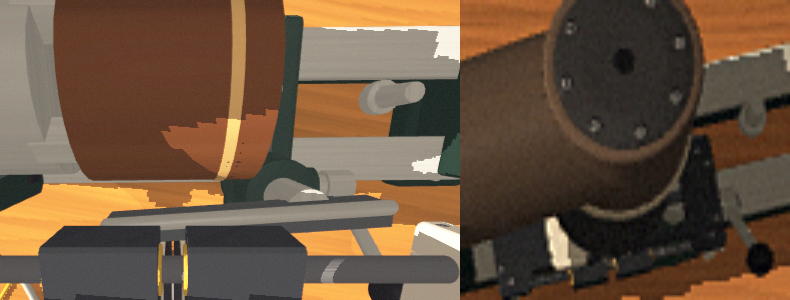

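Wrist view: rod from (215,213) to (495,205) in full frame coordinates, i.e. about 0.04 rad left, blank still clear. Pushing 4 mm more and measuring the rod's top edge.

```bash
cat >> h.py <<'E'
from scipy.spatial.transform import Rotation as R
def wplane(u,v,z,s,p=arm.camera_params("wrist")):
    H=np.array(p["hand_eye"]); Rw=R.from_euler("xyz",s["ee_rot"]).as_matrix()
    o=s["eef_pos"]+Rw@H[:3,3]; d=Rw@H[:3,:3]@[(u-p["cx"])/p["fx"],(v-p["cy"])/p["fy"],1]
    return o+d*(z-o[2])/d[2]
E
echo '[{"aperture":0,"d":[0.001,0,0]},{"aperture":0,"d":[0.002,0,0]},{"aperture":0,"d":[0.003,0,0]},{"aperture":0,"d":[0.004,0,0]},{"aperture":0,"d":[0.004,0,0]}]' | python3 nudge.py
python3 - <<'E'
from h import *
import cv2
s=arm.get_state();a=arm.grab_frame('wrist');cv2.imwrite('pics/w3.png',a[:,:,::-1])
g=cv2.cvtColor(a,cv2.COLOR_RGB2GRAY)
l=cv2.createLineSegmentDetector().detect(g)[0][:,0]
for q in l:
    if np.hypot(*(q[2:]-q[:2]))>45 and abs(q[3]-q[1])<25 and max(q[1],q[3])<235:
        A,B=wplane(*q[:2],.236,s),wplane(*q[2:],.236,s); d=A-B; d*=np.sign(d@EY); print(q.round(),rel(A),rel(B),"ang",round(float(np.arctan2(-d@EX,d@EY)),3))
print(s["force"])
E
```

```text
t: 3.68
eef_pos: [0.5401, -0.0497, 0.2324]
ee_rot: [3.142, -0.0, 0.175]
force: [-0.8, 0.3, 0.6]
width: 0.0003
gripper_force: 0.2
[212. 212. 322. 207.] [0.0094 0.1042 0.236 ] [0.0118 0.0515 0.236 ] ang 0.046
[164. 225. 258. 225.] [0.0027 0.1277 0.236 ] [0.0025 0.0821 0.236 ] ang -0.005
[543. 139. 394. 141.] [ 0.0435 -0.0469  0.236 ] [0.0427 0.02   0.236 ] ang 0.012
[287. 225. 379. 225.] [0.0026 0.0681 0.236 ] [0.0026 0.0231 0.236 ] ang -0.001
[398.  83. 556.  81.] [0.067 0.021 0.236] [ 0.0674 -0.0467  0.236 ] ang 0.006
[456. 182. 558. 182.] [ 0.0236 -0.0106  0.236 ] [ 0.0235 -0.0586  0.236 ] ang -0.001
[ 84. 181. 141. 181.] [0.0244 0.1631 0.236 ] [0.0246 0.1367 0.236 ] ang 0.006
[380. 227. 493. 222.] [0.0018 0.023  0.236 ] [ 0.0043 -0.0319  0.236 ] ang 0.045
[558. 188. 483. 187.] [ 0.0208 -0.0593  0.236 ] [ 0.0212 -0.0239  0.236 ] ang -0.009
[558.  29. 424.  30.] [ 0.0874 -0.0429  0.236 ] [0.0871 0.0123 0.236 ] ang 0.006
[479. 207. 208. 219.] [ 0.0118 -0.0238  0.236 ] [0.006  0.1063 0.236 ] ang 0.045
[453.  86. 398.  87.] [ 0.0656 -0.0029  0.236 ] [0.0655 0.0208 0.236 ] ang 0.006
[313. 186. 249. 186.] [0.0221 0.056  0.236 ] [0.022  0.0859 0.236 ] ang 0.006
[337. 220. 259. 223.] [0.0053 0.044  0.236 ] [0.0037 0.0815 0.236 ] ang 0.042
[-0.75470758  0.31220749  0.62873879]
```

```bash
echo '[{"aperture":0,"d":[0.001,0,0]},{"aperture":0,"d":[0.002,0,0]},{"aperture":0,"d":[0.003,0,0]},{"aperture":0,"d":[0.003,0,0]},{"aperture":0,"d":[0.003,0,0]}]' | python3 nudge.py
cat > m.py <<'E'
from h import *
import cv2
s=arm.get_state();a=arm.grab_frame('wrist')
for q in cv2.createLineSegmentDetector().detect(cv2.cvtColor(a,cv2.COLOR_RGB2GRAY))[0][:,0]:
    if np.hypot(*(q[2:]-q[:2]))>45 and abs(q[3]-q[1])<25 and max(q[1],q[3])<235:
        A,B=wplane(*q[:2],.236,s),wplane(*q[2:],.236,s); d=A-B; d*=np.sign(d@EY); print(q.round(),"ang",round(float(np.arctan2(-d@EX,d@EY)),3))
E
python3 m.py; python3 -c "
from h import *
print(rel(arm.get_state()['eef_pos']))"
```

```text
t: 4.15
eef_pos: [0.5432, -0.0492, 0.2324]
ee_rot: [3.142, -0.0, 0.175]
force: [0.3, -0.5, 0.3]
width: 0.0005
gripper_force: 0.0
[212. 211. 322. 209.] ang 0.01
[313. 193. 189. 193.] ang 0.001
[163. 225. 258. 225.] ang -0.005
[456. 186. 558. 186.] ang 0.001
[287. 225. 381. 225.] ang -0.001
[542. 142. 394. 144.] ang 0.01
[ 86. 188. 142. 187.] ang 0.013
[399.  86. 554.  85.] ang 0.005
[467.  89. 399.  90.] ang 0.007
[558. 190. 483. 190.] ang -0.006
[86.  2. 32.  4.] ang 0.037
[558.  33. 424.  34.] ang 0.006
[477. 215. 208. 217.] ang 0.01
[388. 231. 488. 230.] ang 0.008
[-0.0168  0.0759  0.2324]
```

Bar is parallel to within 0.01 rad. Next I check the heights of the tailstock's light handles before moving to the lever.

Run:
```python
import cv2,numpy as np
a=cv2.imread("pics/side0.png")[170:290,375:475];b=cv2.imread("pics/top0.png")[105:205,340:430]
cv2.imwrite("pics/t2.png",np.hstack([cv2.resize(a,(400,480),interpolation=cv2.INTER_CUBIC),cv2.resize(b,(400,444),interpolation=cv2.INTER_CUBIC)[:480] if 0 else cv2.copyMakeBorder(cv2.resize(b,(396,440),interpolation=cv2.INTER_CUBIC),0,40,0,4,0)]))
```

```text
(no output)
```

View pics/t2.png

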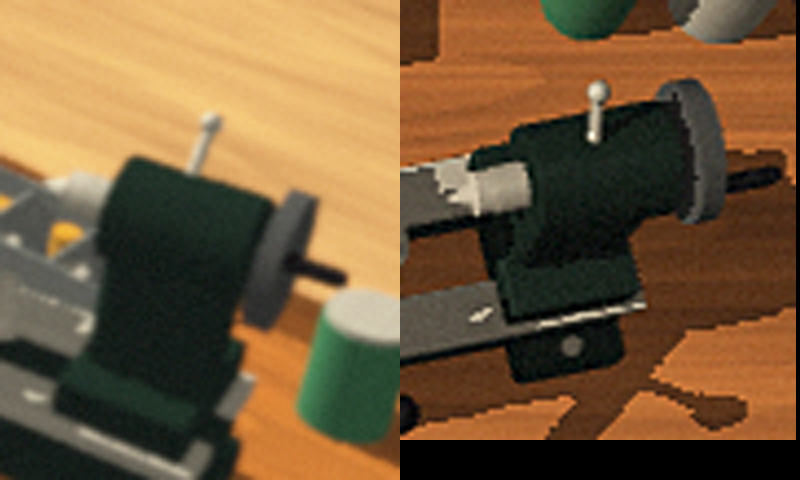

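The tailstock's upper body is only about ±36 mm around the spindle, its handle sits far right, so the hand clears it. Backing off, then moving in front of the ball.

```bash
echo '[{"aperture":0,"d":[-0.015,0,0]},{"aperture":0,"d":[-0.05,0,0]},{"aperture":0,"d":[-0.088,0,0]},{"aperture":0,"d":[-0.088,0.04,0]},{"aperture":0,"d":[-0.088,0.08,0]},{"aperture":0,"d":[-0.088,0.12,0.01]},{"aperture":0,"d":[-0.088,0.142,0.02]},{"aperture":0,"d":[-0.088,0.142,0.02]},{"aperture":0,"d":[-0.088,0.142,0.02]}]' | python3 nudge.py 30
python3 - <<'E'
from h import *
import cv2
s=arm.get_state();print(rel(s['eef_pos']))
a=arm.grab_frame('wrist');cv2.imwrite('pics/w4.png',a[:300,:,::-1])
m=(a.max(2)<45).astype(np.uint8)[:222]
n,l,st,c=cv2.connectedComponentsWithStats(m)
for i in range(1,n):
    if st[i,4]>300: print(st[i],c[i],rel(wplane(*c[i],.202,s)))
E
```

```text
t: 4.95
eef_pos: [0.4807, -0.2055, 0.2115]
ee_rot: [-3.141, 0.002, 0.173]
force: [0.4, 0.1, 0.4]
width: 0.0006
gripper_force: 0.0
[-0.1056 -0.0671  0.2115]
[388   0  35  40 687] [402.63464338  12.05822416] [ 0.0123 -0.1265  0.202 ]
[ 441    0  119   23 2038] [505.3969578   9.2639843] [ 0.0132 -0.1721  0.202 ]
[ 146   51   81   69 1519] [193.46872943  96.53390388] [-0.0227 -0.0306  0.202 ]
[408  63 131  10 782] [470.76470588  68.00127877] [-0.0108 -0.1607  0.202 ]
[ 269   83  200   30 2224] [411.62005396  96.16726619] [-0.023  -0.1346  0.202 ]
[ 254  145   41   48 1010] [279.17821782 167.76435644] [-0.0569 -0.0715  0.202 ]
```

View pics/w4.png

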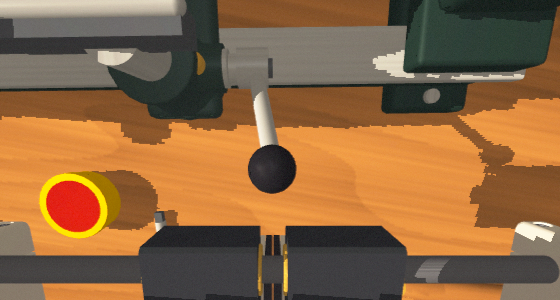

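Ball at (272,169), centred in front of the fist. Swinging it, first to just before the bite.

```bash
echo '[{"aperture":0,"d":[0.012,0,0]},{"aperture":0,"d":[0.02,0,0]},{"aperture":0,"d":[0.025,0,0]},{"aperture":0,"d":[0.029,0,-0.003]},{"aperture":0,"d":[0.033,0,-0.006]},{"aperture":0,"d":[0.037,0,-0.009]},{"aperture":0,"d":[0.041,0,-0.011]},{"aperture":0,"d":[0.041,0,-0.011]}]' | python3 nudge.py
python3 -c "
from h import *
s=arm.get_state();print(rel(s['eef_pos']),s['force']@EX,s['force']@EY)"
```

```text
t: 5.67
eef_pos: [0.5182, -0.1978, 0.2237]
ee_rot: [3.141, 0.008, 0.176]
force: [-14.5, -5.2, 10.5]
width: 0.0001
gripper_force: 7.9
[-0.0673 -0.0661  0.2237] -15.165271230713689 -2.592095290329623
```

```bash
cat > f.py <<'E'
from h import *
s=arm.get_state();r=rel(s['eef_pos']);th=np.arcsin(-(r[0]+.022)/.085);fx=-s['force']@EX;fz=s['force'][2]
print(r,"th",round(th,3),"fx %.1f fz %.1f"%(fx,fz),"tangential %.1f"%(fx*np.cos(th)-fz*np.sin(th)),"qd",np.abs(s["qd"]).max().round(3))
E
echo '[{"aperture":0,"d":[0.002,0,-0.003]},{"aperture":0,"d":[0.004,0,-0.005]},{"aperture":0,"d":[0.006,0,-0.007]},{"aperture":0,"d":[0.006,0,-0.007]}]' | python3 nudge.py >/dev/null; python3 f.py
```

```text
[-0.06   -0.0654  0.23  ] th 0.463 fx 8.2 fz 1.7 tangential 6.6 qd 0.008
```

```bash
echo '[{"aperture":0,"d":[0.002,0,-0.001]},{"aperture":0,"d":[0.004,0,-0.002]},{"aperture":0,"d":[0.004,0,-0.002]}]' | python3 nudge.py >/dev/null; python3 f.py
echo '[{"aperture":0,"d":[0.002,0,-0.001]},{"aperture":0,"d":[0.004,0,-0.002]},{"aperture":0,"d":[0.004,0,-0.002]}]' | python3 nudge.py >/dev/null; python3 f.py
```

```text
[-0.0563 -0.0656  0.2322] th 0.415 fx 10.8 fz 4.9 tangential 7.9 qd 0.005
[-0.0522 -0.0657  0.2345] th 0.363 fx 10.8 fz 5.7 tangential 8.1 qd 0.006
```

```bash
echo '[{"aperture":0,"d":[0.002,0,-0.001]},{"aperture":0,"d":[0.003,0,-0.001]},{"aperture":0,"d":[0.003,0,-0.001]}]' | python3 nudge.py >/dev/null; python3 f.py
echo '[{"aperture":0,"d":[0.002,0,-0.001]},{"aperture":0,"d":[0.003,0,-0.001]},{"aperture":0,"d":[0.003,0,-0.001]}]' | python3 nudge.py >/dev/null; python3 f.py
```

```text
[-0.0493 -0.0659  0.2359] th 0.327 fx 11.9 fz 8.4 tangential 8.6 qd 0.004
[-0.0462 -0.066   0.2373] th 0.289 fx 11.0 fz 9.7 tangential 7.8 qd 0.003
```

The upward load grew, so the ball probably sits at the fingertip's edge. Backing off and re-engaging lower.

```bash
echo '[{"aperture":0,"d":[-0.012,0,0]},{"aperture":0,"d":[-0.015,0,0.01]},{"aperture":0,"d":[-0.012,0,0.013]},{"aperture":0,"d":[-0.006,0,0.013]},{"aperture":0,"d":[-0.006,0,0.013]}]' | python3 nudge.py >/dev/null; python3 f.py
echo '[{"aperture":0,"d":[0.003,0,0]},{"aperture":0,"d":[0.003,0,0]}]' | python3 nudge.py >/dev/null; python3 f.py
echo '[{"aperture":0,"d":[0.002,0,0]},{"aperture":0,"d":[0.002,0,0]}]' | python3 nudge.py >/dev/null; python3 f.py
```

```text
[-0.0485 -0.0659  0.223 ] th 0.317 fx -0.4 fz -0.1 tangential -0.3 qd 0.009
[-0.0474 -0.066   0.223 ] th 0.303 fx 4.1 fz 0.2 tangential 3.9 qd 0.013
[-0.0465 -0.0662  0.223 ] th 0.292 fx 7.3 fz 1.9 tangential 6.4 qd 0.006
```

```bash
for i in 1 2; do echo '[{"aperture":0,"d":[0.001,0,0]},{"aperture":0,"d":[0.002,0,-0.0005]},{"aperture":0,"d":[0.002,0,-0.0005]}]' | python3 nudge.py >/dev/null; python3 f.py; done
```

```text
[-0.0451 -0.0662  0.2236] th 0.275 fx 8.5 fz 3.2 tangential 7.3 qd 0.006
[-0.0432 -0.0663  0.2243] th 0.252 fx 8.9 fz 4.3 tangential 7.5 qd 0.002
```

```bash
for i in 1 2 3; do echo '[{"aperture":0,"d":[0.0015,0,-0.0003]},{"aperture":0,"d":[0.003,0,-0.0006]},{"aperture":0,"d":[0.003,0,-0.0006]}]' | python3 nudge.py >/dev/null; python3 f.py; done
```

```text
[-0.0403 -0.0665  0.2252] th 0.217 fx 10.8 fz 7.5 tangential 8.9 qd 0.004
[-0.0375 -0.0666  0.2261] th 0.183 fx 11.9 fz 9.0 tangential 10.0 qd 0.005
[-0.0347 -0.0667  0.2269] th 0.15 fx 14.3 fz 11.2 tangential 12.4 qd 0.005
```

```bash
echo '[{"aperture":0,"d":[0.0015,0,-0.001]},{"aperture":0,"d":[0.003,0,-0.002]},{"aperture":0,"d":[0.003,0,-0.002]},{"aperture":0,"d":[0.003,0,-0.002]}]' | python3 nudge.py >/dev/null; python3 f.py
```

```text
[-0.0322 -0.0664  0.2281] th 0.12 fx 13.0 fz 6.0 tangential 12.2 qd 0.002
```

```bash
for i in 1 2; do echo '[{"aperture":0,"d":[0.0015,0,-0.0006]},{"aperture":0,"d":[0.003,0,-0.0012]},{"aperture":0,"d":[0.003,0,-0.0012]},{"aperture":0,"d":[0.003,0,-0.0012]}]' | python3 nudge.py >/dev/null; python3 f.py; done
```

```text
[-0.0296 -0.0662  0.2288] th 0.09 fx 13.0 fz 5.6 tangential 12.4 qd 0.002
[-0.0271 -0.0661  0.2295] th 0.06 fx 13.9 fz 2.1 tangential 13.7 qd 0.003
```

```bash
echo '[{"aperture":0,"d":[0.0015,0,-0.0006]},{"aperture":0,"d":[0.003,0,-0.0006]},{"aperture":0,"d":[0.003,0,-0.0006]},{"aperture":0,"d":[0.003,0,-0.0006]}]' | python3 nudge.py >/dev/null; python3 f.py;echo '[{"aperture":0,"d":[0.001,0,-0.0003]},{"aperture":0,"d":[0.002,0,-0.0003]},{"aperture":0,"d":[0.002,0,-0.0003]},{"aperture":0,"d":[0.002,0,-0.0003]}]' | python3 nudge.py >/dev/null; python3 f.py
```

```text
[-0.0245 -0.0661  0.2301] th 0.029 fx 15.4 fz 4.0 tangential 15.3 qd 0.001
[-0.0228 -0.0661  0.2303] th 0.009 fx 16.5 fz 3.7 tangential 16.5 qd 0.003
```

```bash
echo '[{"aperture":0},{"aperture":0},{"aperture":0},{"aperture":0},{"aperture":0},{"aperture":0},{"aperture":0},{"aperture":0},{"aperture":0},{"aperture":0},{"aperture":0},{"aperture":0},{"aperture":0},{"aperture":0},{"aperture":0},{"aperture":0}]' | python3 nudge.py >/dev/null; python3 f.py
```

```text
[-0.0229 -0.0661  0.2304] th 0.011 fx 16.9 fz 4.5 tangential 16.9 qd 0.002
```

Held at about 16.7 N for 1.3 s. Releasing smoothly and going back to the bar's long end.

```bash
echo '[{"aperture":0,"d":[-0.002,0,0]},{"aperture":0,"d":[-0.005,0,0]},{"aperture":0,"d":[-0.01,0,0]},{"aperture":0,"d":[-0.03,0,0]},{"aperture":0,"d":[-0.05,0,0]},{"aperture":0,"d":[-0.05,-0.04,0]},{"aperture":0,"d":[-0.05,-0.08,-0.002]},{"aperture":0,"d":[-0.05,-0.12,-0.002]},{"aperture":0,"d":[-0.05,-0.145,-0.002]},{"aperture":0,"d":[-0.05,-0.145,-0.002]},{"aperture":0,"d":[-0.05,-0.145,-0.002]}]' | python3 nudge.py >/dev/null; python3 f.py; python3 m.py
```

```text
[-0.0671  0.0803  0.2343] th 0.559 fx -1.0 fz -0.3 tangential -0.7 qd 0.04
[163. 225. 258. 225.] ang -0.0
[ 79. 153.   1. 162.] ang 0.111
[401. 167. 347. 165.] ang -0.022
[287. 225. 381. 225.] ang 0.001
[351. 129. 411. 126.] ang 0.055
[558.  86. 406.  87.] ang 0.008
[248. 155. 162. 149.] ang -0.063
[408.  27. 483.  26.] ang 0.009
[471.  39. 408.  39.] ang 0.007
[412. 127. 518. 126.] ang 0.011
[521. 112. 421. 115.] ang 0.027
[209. 130. 349. 129.] ang 0.01
[322.  79. 204.  80.] ang 0.008
[331.  87. 142.  89.] ang 0.01
[327. 143. 211. 144.] ang 0.013
[147. 134. 206. 134.] ang 0.009
[331. 143. 376. 142.] ang 0.005
[  0. 213.  52. 221.] ang -0.179
[354. 118. 211. 119.] ang 0.01
[412.  21. 493.  21.] ang 0.004
[254. 123. 307. 122.] ang 0.019
```

```bash
echo '[{"aperture":0,"d":[0.02,0,0.002]},{"aperture":0,"d":[0.035,0,0.002]},{"aperture":0,"d":[0.044,0,0.002]},{"aperture":0,"d":[0.048,0,0.002]},{"aperture":0,"d":[0.048,0,0.002]}]' | python3 nudge.py >/dev/null; python3 f.py
echo '[{"aperture":0,"d":[0.002,0,0]},{"aperture":0,"d":[0.002,0,0]}]' | python3 nudge.py >/dev/null; python3 f.py
```

```text
[-0.0196  0.0783  0.2309] th -0.028 fx -0.1 fz 0.3 tangential -0.1 qd 0.027
[-0.0183  0.0786  0.2314] th -0.044 fx 0.1 fz -0.4 tangential 0.1 qd 0.01
```

```bash
for i in 1 2 3; do echo '[{"aperture":0,"d":[0.001,0,0]},{"aperture":0,"d":[0.001,0,0]}]' | python3 nudge.py >/dev/null; python3 f.py; done
```

```text
[-0.0172  0.0789  0.2317] th -0.057 fx -0.1 fz -0.1 tangential -0.1 qd 0.002
[-0.0164  0.079   0.2316] th -0.066 fx 1.5 fz 2.3 tangential 1.7 qd 0.002
[-0.0156  0.079   0.2315] th -0.075 fx 3.8 fz 3.4 tangential 4.0 qd 0.004
```

```bash
for i in 1 2; do echo '[{"aperture":0,"d":[0.0008,0,0]},{"aperture":0,"d":[0.0008,0,0]}]' | python3 nudge.py >/dev/null; python3 f.py; done
```

```text
[-0.0151  0.079   0.2315] th -0.081 fx 5.6 fz 4.8 tangential 6.0 qd 0.003
[-0.0147  0.079   0.2314] th -0.086 fx 7.3 fz 5.5 tangential 7.7 qd 0.003
```

```bash
echo '[{"aperture":0,"d":[0.0003,0,0]},{"aperture":0,"d":[0.0003,0,0]},{"aperture":0,"d":[0.0003,0,0]},{"aperture":0,"d":[0.0003,0,0]},{"aperture":0,"d":[0.0003,0,0]},{"aperture":0,"d":[0.0003,0,0]},{"aperture":0,"d":[0.0003,0,0]},{"aperture":0,"d":[0.0003,0,0]},{"aperture":0,"d":[0.0003,0,0]},{"aperture":0,"d":[0.0003,0,0]},{"aperture":0,"d":[0.0003,0,0]},{"aperture":0,"d":[0.0003,0,0]},{"aperture":0,"d":[0.0003,0,0]}]' | python3 nudge.py >/dev/null; python3 f.py
echo '[{"aperture":0,"d":[-0.002,0,0]},{"aperture":0,"d":[-0.01,0,0]},{"aperture":0,"d":[-0.03,0,0]},{"aperture":0,"d":[-0.05,0,0]},{"aperture":0,"d":[-0.05,0,0]},{"aperture":0,"d":[-0.05,0,0]},{"aperture":0,"d":[-0.05,0,0]}]' | python3 nudge.py
python3 m.py | grep 'ang 0.0[01]'
```

```text
[-0.0147  0.079   0.2314] th -0.086 fx 8.0 fz 6.6 tangential 8.6 qd 0.001
t: 16.05
eef_pos: [0.4976, -0.0541, 0.2319]
ee_rot: [3.142, -0.002, 0.175]
force: [0.3, 0.5, 0.9]
width: 0.0004
gripper_force: 0.0
[558.  90. 404.  91.] ang 0.009
[407.  31. 482.  30.] ang 0.009
[478. 163. 431. 163.] ang 0.013
[434. 136. 539. 136.] ang 0.005
[531. 162. 479. 162.] ang 0.005
[471.  42. 406.  43.] ang 0.011
[517. 122. 414. 124.] ang 0.018
[206. 139. 324. 138.] ang 0.007
[328.  90. 139.  93.] ang 0.014
[144. 140. 202. 140.] ang 0.006
[327. 152. 259. 152.] ang 0.002
[331. 152. 377. 152.] ang 0.014
[344. 127. 207. 128.] ang 0.004
[411.  26. 491.  25.] ang 0.01
```

```bash
python3 -c "
from station import arm
print(arm.job_done())"
```

```text
the job is handed in; nothing more can be done
None
```

I handed the job in (no verdict came back): the bar is parallel to the spindle within about 0.01 rad, I leaned on the lever at about 16.7 N for 1.3 s, the bar held a push of about 8 N for a second without shifting, and the arm is clear of everything.

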